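Refit the front roller of a dough sheeter

TASK

Refit the front roller of the dough sheeter: slowly roll the loose white roller along the rails by pushing its side (no faster than about 10 cm a second, without gripping or lifting it) and press it home against the sprung pads just until both catches drop in behind it and hold it when you let go; do not ram it to the end of the springs. Then swing the wire guard down fully shut over the rollers and take the hand away, leaving the dough and the knife beside the sheeter where they lie.

Things in the scene. Friction and masses are not known exactly. Their poses are not given: they have to be found in the camera images.
- stand: Bench dough sheeter, fixed, opened to refit its front roller. Origin: on the table under its middle; x: along the two rails, the way the roller runs home; y: across. The rails are the level tops of two side cheeks, 55 mm high, inner faces at y = +-62 mm, outer +-76; drip tray between them, top at z = 14 mm. A second, built-in white roller lies at x = +67 mm. Crank on the +y side, out to 160 mm.
- roller: The loose roller: smooth white barrel 40 mm in diameter, 122 mm long, steel journals 18 mm in diameter at its ends lying on the rails; about 0.45 kg. It rolls freely and runs on after a knock. Origin: its centre, 64 mm above the table, 65 to 105 mm before (-x of) the stand's origin at the start; y: its axis (x, z turn as it rolls). Above 0.12 m/s or 25 N of finger force is too much.
- bearings: The roller's bearings; origin and axes are the stand's. On the guide strips stands a dark steel carriage, set by the black dial anywhere in a 24 mm range along x: this is not measured and must be felt. On it, per cheek, a sprung rubber pad that the journal meets, and before it a hinged steel catch with a sloped nose, lifted by the passing journal from 35 mm before touch on (2 to 5 N in all).
- home_mid (a point): On the stand: where the roller's centre is as its journals just touch the pads, for the middle setting (x = +9 mm, z = 64 mm); truly up to 12 mm before or beyond it. Pads: 4 N per mm together. About 2.2 mm (9 N) past touch both catches drop behind the journals and then hold the roller 1.6 mm past touch; else it is thrown back when let go. The pads end hard at 4 mm (16 N); 20 N is too much.
- guard (a joint): Hinge of the wire guard, rad: 0 is shut (level over the rollers), it grows as the guard is lifted and leans back, to 2.0. It starts at 1.65 to 1.95. Stiff hinge (0.12 N m): the guard stays where it is left.
- guard_bar (a point): Middle of the guard's black grip bar, 12 mm in diameter, 150 mm long, along the stand's y, 115 mm from the hinge; no wire joins it within 40 mm either side of its middle. Shut, it lies at x = -15 mm, z = 113 mm of the stand, and the bar swings over the hinge in an arc to get there.
- guard_hinge (a point): Middle of the guard's hinge axis (along the stand's y), at x = +100 mm, z = 113 mm of the stand. From shut, the bar swings up from the -x side of the hinge, over it, and back to the +x side.
- dough_pink: Lump of pink dough in film, 65 x 67 x 38 mm, loose on the table beside the sheeter; origin under its middle. To be left alone.
- dough_brown: Lump of brown paste in film, 53 x 59 x 30 mm, loose beside the sheeter; origin under its middle. To be left alone.
- scraper_tool: Grey modelling knife, 161 x 37 x 7 mm, lying loose beside the sheeter; origin under its middle. To be left alone.
Mind the look-alikes: they are no part of the job. Of the things shaped like the roller, the white one is meant.

How it is judged:
By the outcome, as a careful person would: the job done as asked, in the order asked, and still so for the second after the job is handed in, with the robot touching nothing.
It also fails if it takes over 70 s, if anything falls off the work surface, if the arm or the gripper's body presses on something with over 40 N, if the wrist force passes 120 N, or if a joint passes its speed limit or range.

ROBOT

A 6-joint arm with a two-finger parallel gripper is mounted at the origin on a cart in front of the work surface, level with it; the furniture and walls round the work are solid. World frame = base frame: x ahead of the robot, y to its left, z up, the work surface at z = 0. Lengths are in m, angles in rad, forces in N, time in s.
With the tool pointing down it reaches from about 0.3 to 0.825 m from the base axis. Payload 5.4 kg.
Tool frame: the origin (TCP) lies at the very end of the fingers, on their centre line; the grasp point (between the pads) lies 19 mm behind it; z points along the fingers, y is the line along which they close (so a half turn about z gives the same grasp; the last joint's range is limited). The gripper opens to 92 mm and grips with 3 to 60 N. Pads are 20 mm wide; open, the fingers measure 128 mm over their backs; the gripper's body (75 mm by 189 mm) begins 69 mm behind the grasp point.
Start: joints at [1.022, 0.158, 1.597, -0, 1.386, -0.21], TCP at [0.191, 0.542, 0.215] pointing down, gripper open.
Joint ranges: [-2.91, 2.91], [-0.94, 2.29], [0.18, 2.7], [-1.29, 4.43], [0.17, 2.64], [-3, 3]. Speed limits (rad/s): [2.57, 2.57, 3.14, 3.14, 3.14, 3.14].

INTERFACE

Orientations are given as a unit quaternion [w, x, y, z].
In Python, from cell import robot gives the robot as it stands.
- The arm moves only by the tool move_arm, never from a script. Its argument "series" is a list that holds one entry, the list of rows, each a list of 6 numbers: the shift along the world's x, y, z each as a share of 25 cm, from -1 to 1, then the turn, a rotation vector about the world's x, y, z each as a share of pi/2 rad, from -1 to 1. In form: [[[tx, ty, tz, wx, wy, wz], ...]]. A call has 1 to 5 rows; each row is the pose to reach, as a shift and turn from the pose commanded when the call began; what a row does not reach only later rows make up. A row lasts 1/8 s, in which the tool goes at most 62.5 mm and 10.7 degrees, less where a joint would pass 70% of its speed; a pose out of reach is approached as far as the arm can. A call with a number of a shift or a turn outside -1 to 1 is refused whole. A call with a gripper value outside its range is refused whole. "jaw" is the closure, from -1 (fully open) to 1 (shut), set as the call begins (left out, the last holds). The fingers move at their own pace and stop on an object; the grip force is fixed at half the most. Time passes only in rows, so rows that repeat a pose let the fingers close. It gives the time, the measured TCP pose, the force, the opening and the grip force at its end, in the units of the state.
- robot.state(): the state, without advancing time (a new reading comes with each control period).
- robot.snapshot(name): name is "side" or "top"; returns the picture (384x512x3 uint8, blue, green, red); there is no depth.
- robot.camera_model(name): a dict with "K" (3x3 intrinsics, pixels), "rvec" (rotation vector, rad) and "tvec" (3), from world to camera coordinates, as OpenCV has them. Camera axes: x right, y down, z forward; pixel columns grow to the right and rows downward; lengths in m; the calibration is good to about 2 mm. A picture is of the moment at which its call begins. camera_model takes no time and is no camera call.
- robot.hand_in(): hands the job in; it is judged then, once.
Trained networks look in the newest picture that a camera, given by its name, has taken for a name from the list of things; names that differ only in an ending like _2 or _b are one class to them, and where a whole thing is asked for, a point or a joint stands for the part that bears it (a point fixed in the world has none). Each returns a list of dicts, best first, with "score" (0 to 1); they miss things now and then, are a little off and sometimes report something else, mostly with a low value. They report only what shows in the picture. A call takes as long as a camera call. They do not tell look-alikes from the thing itself.
- robot.boxes_of(camera, label): "centre" ([column, row] in pixels, amid what is visible of it).
- robot.trace(camera, label): "region" (384x512 bool, what is visible of it) and "centre" ([column, row] in pixels, amid what is visible of it).
The state is a dict: "time_s": time; "q": joint angles; "joint_vel": joint speeds; "joint_torque": joint torques, N m; "ee_pos": TCP position; "tool_rot": TCP orientation; "wrist_force": force on the tool from outside, world axes, zero at the start; "wrist_torque": the same for the moment, N m; "opening": finger opening in m; "finger_force": force on a finger pad.
Only numpy, scipy, OpenCV 4.12 (cv2) and the standard library are available. Lean on these libraries where they do the work, as an engineer would, in place of code of your own. Each camera call takes 0.05 s, during which the arm holds its last target. There are 200 camera calls.

## Working session

There is one attempt and no reset: what is moved stays moved. The work goes in short steps, Python scripts to look and compute and a tool call to move; the robot and the scene stay as the last step left them, time stands still between calls to the robot, and variables do not carry over. Pictures are saved under pics/ and viewed, at most 10 in all, crops included, and the job is handed in when it is done.

Besides the shell and the picture viewer there is one more tool, called after "Request:" in YAML: its name, and indented under it one key for each argument. move_arm: Moves the arm, as the interface text tells. Its arguments: {"type":"object","properties":{"series":{"type":"array"},"jaw":{"type":"number"}},"required":["series"]}

```bash
mkdir -p pics; ls
cat > h.py <<'E'
import numpy as np,cv2
from cell import robot
def cam(n):
    m=robot.camera_model(n);return np.array(m["K"],float),np.array(m["rvec"],float),np.array(m["tvec"],float)
def ray(n,px):
    K,r,t=cam(n);R=cv2.Rodrigues(r)[0];d=R.T@np.linalg.inv(K)@np.array([px[0],px[1],1.]);return -R.T@t.ravel(),d
def atz(n,px,z):
    o,d=ray(n,px);return o+d*(z-o[2])/d[2]
def proj(n,P):
    K,r,t=cam(n);return cv2.projectPoints(np.array(P,float).reshape(-1,3),r,t,K,None)[0].reshape(-1,2)
E
python3 - <<'E'
from h import *
a=robot.snapshot("side");b=robot.snapshot("top")
cv2.imwrite("pics/s0.png",cv2.resize(a,(800,600)));cv2.imwrite("pics/t0.png",cv2.resize(b,(800,600)))
for c in("side","top"):
    o,d=ray(c,(256,192));print(c,o.round(3),d.round(2))
    for l in("stand","roller","guard_bar","bearings","dough_pink","dough_brown","scraper_tool"):
        print(l,[(np.round(x["centre"]).tolist(),round(x["score"],2)) for x in robot.boxes_of(c,l)])
s=robot.state();print(s["time_s"],s["ee_pos"],s["tool_rot"],s["wrist_force"])
E
```

```text
pics
side [ 0.142 -0.97   0.546] [ 0.32  0.85 -0.41]
stand [([272.0, 200.0], 0.72)]
roller [([175.0, 205.0], 0.91), ([250.0, 269.0], 0.73), ([256.0, 177.0], 0.58)]
guard_bar [([274.0, 141.0], 0.88)]
bearings [([224.0, 200.0], 0.86)]
dough_pink [([318.0, 198.0], 0.63)]
dough_brown [([219.0, 182.0], 0.41)]
scraper_tool [([276.0, 235.0], 0.64)]
top [0.364 0.016 1.085] [ 0.14  0.02 -0.99]
stand [([268.0, 182.0], 0.73)]
roller [([364.0, 236.0], 0.85), ([222.0, 270.0], 0.74), ([222.0, 184.0], 0.68), ([177.0, 205.0], 0.39)]
guard_bar [([298.0, 179.0], 0.97)]
bearings []
dough_pink [([247.0, 131.0], 0.61)]
dough_brown []
scraper_tool [([306.0, 190.0], 0.52)]
0.8 [0.19110177 0.54227539 0.21460121] [-9.79904146e-07  1.68602139e-01  9.85684188e-01 -2.59371199e-05] [ 0.11417728 -1.0275756  -0.95324009]
```

View pics/s0.png

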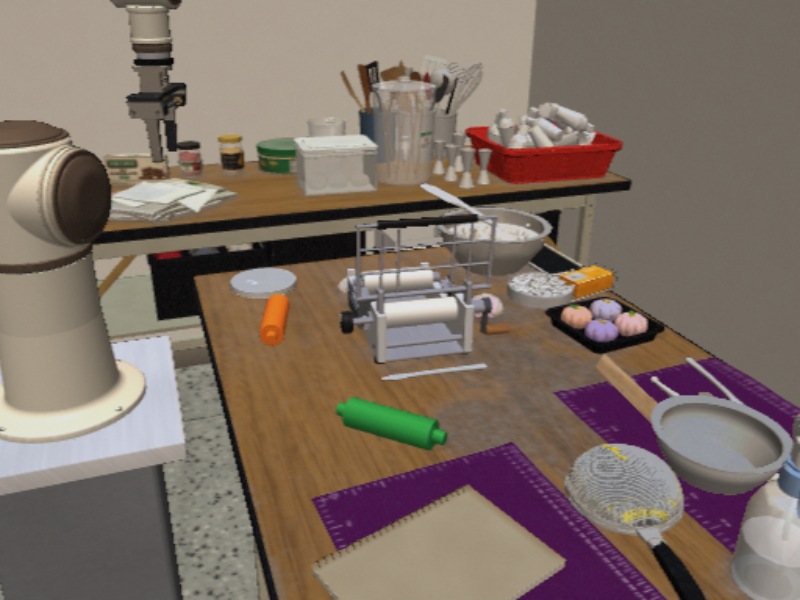

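View pics/t0.png

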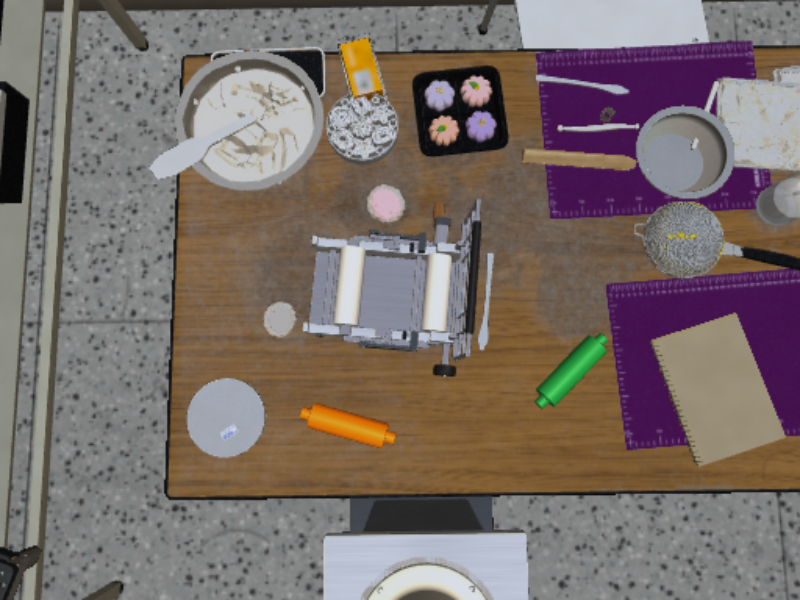

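The white loose roller is at about (348,285) in the 800x600 top view. The built-in one is at (437,291) beside the guard. Green (571,370) and orange (347,425) are look-alikes. Stand x runs to the right in the picture, which is world -y, with the crank up at (440,210) and the guard bar at (473,278). I'll measure both white barrels and confirm in a crop.

Run:
```python
from h import *
from scipy.optimize import least_squares
b=robot.snapshot("top")
tr=robot.trace("top","guard_bar")[0]
ys,xs=np.nonzero(tr["region"]);print("bar reg",xs.min(),xs.max(),ys.min(),ys.max(),tr["centre"])
m=((b.min(2)>150)&(b.max(2).astype(int)-b.min(2)<45)).astype(np.uint8);m[:,:195]=0;m[:,300:]=0;m[:150]=0;m[220:]=0
m=cv2.morphologyEx(m,cv2.MORPH_OPEN,np.ones((5,5)))
n,lab,st,ce=cv2.connectedComponentsWithStats(m)
for i in range(1,n):
    if st[i,4]<150: continue
    r=cv2.minAreaRect(np.argwhere(lab==i)[:,::-1].astype(np.float32));bx=cv2.boxPoints(r)
    print(st[i],ce[i],r)
    print(" centre z.07",atz("top",ce[i],.070).round(4))
    print([atz("top",p,.064).round(4)[:2].tolist() for p in bx])
cv2.imwrite("pics/c.png",cv2.resize(b[130:245,180:330],None,fx=5,fy=5,interpolation=cv2.INTER_CUBIC))
```

```text
bar reg 290 308 127 230 [295.5, 179.3]
[206 153  39  54 851] [223.67802585 177.35487662] ((225.0, 179.5), (53.0, 38.0), 90.0)
 centre z.07 [0.5484 0.1118 0.07  ]
[[0.6109, 0.1559], [0.6096, 0.0624], [0.4787, 0.0633], [0.4799, 0.155]]
[271 158  18  54 721] [279.54368932 185.60194175] ((279.6468505859375, 184.54879760742188), (15.539127349853516, 52.90956115722656), 2.436648368835449)
 centre z.07 [ 0.5264 -0.0231  0.07  ]
[[0.4666, -0.0011], [0.5966, -0.0086], [0.5944, -0.0467], [0.4645, -0.0384]]
```

View pics/c.png

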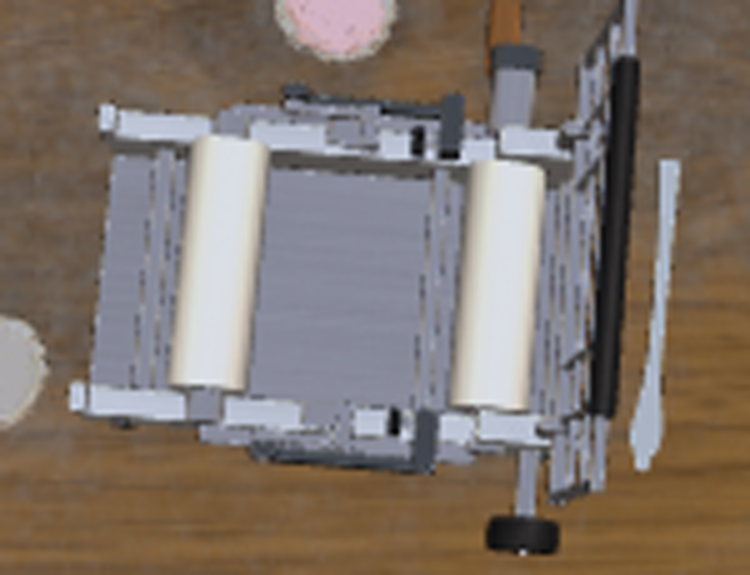

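```bash
cat >> h.py <<'E'
def crop(p): return np.array(p)/5+[180-.4,130-.4]
E
python3 - <<'E'
from h import *
# top-surface silhouettes; centre & end-mids at crown-ish height
for nm,q in(("loose",[(197,137),(270,145),(245,390),(170,383)]),("fixed",[(470,160),(545,165),(528,408),(453,403)])):
    P=[atz("top",crop(p),.064) for p in q]
    c=np.mean(P,0);ax=(P[0]+P[1]-P[2]-P[3])/2
    print(nm,c.round(4),"len",np.linalg.norm(ax).round(4),"yawaxis",np.degrees(np.arctan2(ax[1],ax[0])).round(2),"w",np.linalg.norm(P[0]-P[1]).round(4))
bar=[atz("top",crop(p),.2) for p in((626,60),(603,412))];print("bar at z=.2",bar)
b=robot.trace("side","guard_bar")[0];ys,xs=np.nonzero(b["region"]);print(xs.min(),xs.max(),ys.min(),ys.max(),b["centre"])
# bar midpoint by triangulation with side (276+?)
for l in("dough_pink","dough_brown"): print(l)
E
```

```text
loose [0.5377 0.1123 0.064 ] len 0.1216 yawaxis -5.95 w 0.0361
fixed [ 0.5259 -0.023   0.064 ] len 0.1198 yawaxis -5.01 w 0.0368
bar at z=.2 [array([ 0.60005657, -0.07386771,  0.2       ]), array([ 0.44924338, -0.06017598,  0.2       ])]
228 315 137 192 [274.1, 144.8]
dough_pink
dough_brown
```

The crop confirms the white loose barrel lies on the rails between the cheek ends, ahead of the catches. The stand yaw is about -95°, its origin is about (0.532, 0.044), and the loose roller is at x of about -69 mm, which fits the 65–105 mm given. I'll close the jaws and move behind the roller.

Request:
move_arm:
  series:
    - [[0.7,-0.755,0,0,0,-0.42],[0.7,-0.755,0,0,0,-0.42],[0.7,-0.755,0,0,0,-0.42],[0.7,-0.755,0,0,0,-0.42],[0.7,-0.755,0,0,0,-0.42]]
  jaw: 1

```text
time_s: 1.58
ee_pos: [0.3684, 0.3511, 0.2148]
tool_rot: [0.0, 0.481, 0.877, 0.0]
wrist_force: [-0.6, -0.0, 0.4]
opening: 0.0444
finger_force: 0.0
```

Request:
move_arm:
  series:
    - [[0.7,-0.755,0,0,0,-0.42],[0.7,-0.755,0,0,0,-0.42],[0.7,-0.755,0,0,0,-0.42],[0.7,-0.755,0,0,0,-0.42],[0.7,-0.755,0,0,0,-0.42]]

```text
time_s: 2.2
ee_pos: [0.5428, 0.163, 0.2144]
tool_rot: [0.0, 0.738, 0.674, -0.0]
wrist_force: [0.2, 0.4, 0.6]
opening: 0.0002
finger_force: 0.0
```

Request:
move_arm:
  series:
    - [[0,0,-0.2,0,0,0],[0,0,-0.4,0,0,0],[0,0,-0.4,0,0,0]]

```text
time_s: 2.58
ee_pos: [0.5366, 0.1661, 0.1105]
tool_rot: [-0.003, 0.736, 0.677, -0.004]
wrist_force: [0.3, -0.6, -0.1]
opening: 0.0007
finger_force: 0.0
```

Run:
```python
from h import *
a=robot.snapshot("side");b=robot.snapshot("top")
A=cv2.resize(a[100:240,190:350],(800,700))[:600];B=cv2.resize(b[110:250,170:330],None,fx=2.5,fy=2.5)
A=cv2.resize(a[110:250,190:350],None,fx=2.5,fy=2.5)
cv2.imwrite("pics/d.png",np.hstack([A,B]))
print(robot.state()["ee_pos"])
```

```text
[0.54123849 0.16612074 0.11598277]
```

View pics/d.png

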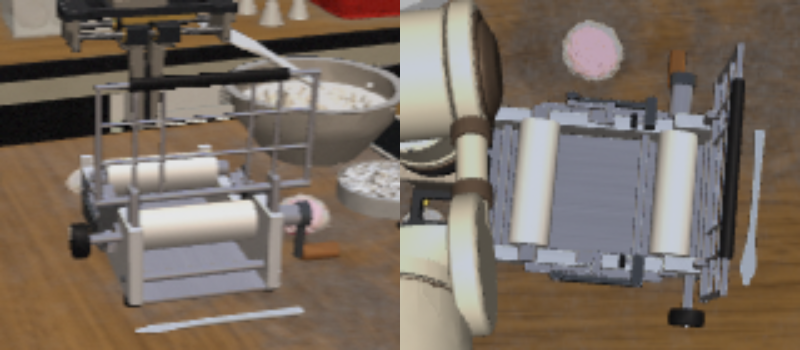

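The hand is behind the roller. A low cross rod between the cheeks is visible, well below the rails, so I'll keep the TCP near z = 0.053.

Request:
move_arm:
  series:
    - [[0,0,-0.13,0,0,0],[0,0,-0.25,0,0,0],[0,0,-0.25,0,0,0],[0,0,-0.25,0,0,0]]

```text
time_s: 3.18
ee_pos: [0.5432, 0.1653, 0.055]
tool_rot: [0.001, 0.737, 0.676, 0.002]
wrist_force: [-0.7, 0.6, -0.3]
opening: 0.0006
finger_force: 0.0
```

Run:
```python
from h import *
s=robot.state();p=np.array(s["ee_pos"])-[.5317,.0437,0];print(s["ee_pos"],s["wrist_force"],s["wrist_torque"],p[:2]@[-.0872,-.9962],p[:2]@[.9962,-.0872])
```

```text
[0.54317074 0.16530438 0.05503205] [-0.68415168  0.61101475 -0.2815857 ] [-0.07407388  0.05346624 -0.05762782] -0.1221425359567439 0.0008232484142413511
```

Request:
move_arm:
  series:
    - [[-0.0014,-0.016,0,0,0,0],[-0.0028,-0.032,0,0,0,0],[-0.0042,-0.048,0,0,0,0],[-0.0056,-0.064,0,0,0,0],[-0.007,-0.08,0,0,0,0]]

```text
time_s: 3.8
ee_pos: [0.5393, 0.1444, 0.0521]
tool_rot: [-0.0, 0.737, 0.675, -0.0]
wrist_force: [0.8, -0.5, 0.1]
opening: 0.0005
finger_force: 0.0
```

Request:
move_arm:
  series:
    - [[-0.001,-0.012,0,0,0,0],[-0.0021,-0.024,0,0,0,0],[-0.0035,-0.04,0,0,0,0],[-0.0049,-0.056,0,0,0,0],[-0.0063,-0.072,0,0,0,0]]

```text
time_s: 4.42
ee_pos: [0.5378, 0.1266, 0.0521]
tool_rot: [-0.0, 0.737, 0.676, 0.0]
wrist_force: [1.1, 1.5, 1.2]
opening: 0.0002
finger_force: 0.8
```

Request:
move_arm:
  series:
    - [[-0.0014,-0.016,0,0,0,0],[-0.0028,-0.032,0,0,0,0],[-0.0042,-0.048,0,0,0,0],[-0.0056,-0.064,0,0,0,0],[-0.007,-0.08,0,0,0,0]]

```text
time_s: 5.05
ee_pos: [0.536, 0.1065, 0.0521]
tool_rot: [-0.0, 0.737, 0.676, -0.0]
wrist_force: [0.8, 1.5, 1.3]
opening: 0.0
finger_force: 0.8
```

```bash
cat >> h.py <<'E'
def st():
    s=robot.state();p=np.array(s["ee_pos"])-[.5317,.0437,0];f=np.array(s["wrist_force"])
    print(round(s["time_s"],2),"sx %.4f sy %.4f z %.4f"%(p[:2]@[-.0872,-.9962],p[:2]@[.9962,-.0872],p[2]),"push %.1f side %.1f fz %.1f"%(f[:2]@[.0872,.9962],f[:2]@[.9962,-.0872],f[2]),"tq",np.round(s["wrist_torque"],2))
E
python3 - <<'E'
from h import *
st()
b=robot.snapshot("top");cv2.imwrite("pics/e.png",cv2.resize(b[110:250,170:330],None,fx=4,fy=4))
E
```

```text
5.05 sx -0.0630 sy -0.0012 z 0.0521 push 1.5 side 0.6 fz 1.3 tq [0.17 0.05 0.03]
```

View pics/e.png

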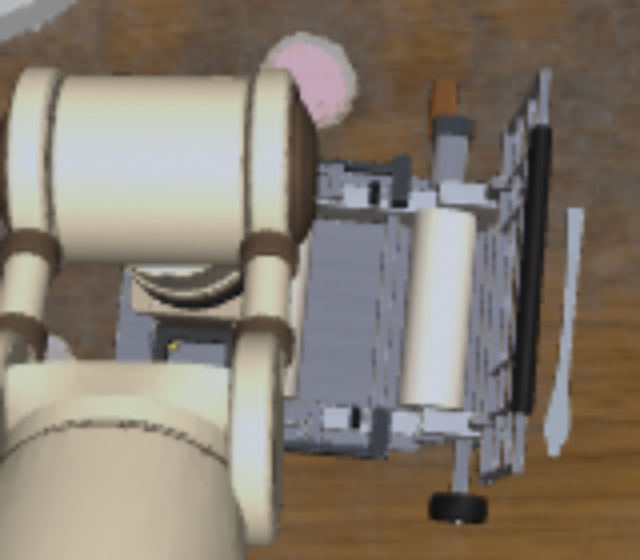

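The roller is moving along with about 1.5 N of push and is still straight; its front edge is at about (303,300). I'll continue.

Request:
move_arm:
  series:
    - [[-0.0014,-0.016,0,0,0,0],[-0.0028,-0.032,0,0,0,0],[-0.0042,-0.048,0,0,0,0],[-0.0056,-0.064,0,0,0,0],[-0.007,-0.08,0,0,0,0]]

```text
time_s: 5.72
ee_pos: [0.5343, 0.0866, 0.0521]
tool_rot: [-0.0, 0.737, 0.676, 0.0]
wrist_force: [-0.4, 3.1, 0.2]
opening: 0.0003
finger_force: 1.2
```

Request:
move_arm:
  series:
    - [[-0.001,-0.012,0,0,0,0],[-0.0018,-0.021,0,0,0,0],[-0.0025,-0.029,0,0,0,0],[-0.0031,-0.036,0,0,0,0]]

```text
time_s: 6.22
ee_pos: [0.5335, 0.0777, 0.0521]
tool_rot: [0.0, 0.737, 0.676, -0.0]
wrist_force: [-0.4, 1.4, 0.2]
opening: 0.0002
finger_force: 0.9
```

```bash
python3 -c "
from h import *
st()"
```

```text
6.22 sx -0.0340 sy -0.0011 z 0.0521 push 1.4 side -0.5 fz 0.2 tq [0.22 0.06 0.06]
```

Request:
move_arm:
  series:
    - [[-0.0005,-0.006,0,0,0,0],[-0.001,-0.012,0,0,0,0]]

```text
time_s: 6.48
ee_pos: [0.5333, 0.0747, 0.0521]
tool_rot: [0.0, 0.737, 0.676, -0.0]
wrist_force: [-0.6, 1.8, 0.1]
opening: 0.0002
finger_force: 0.8
```

Request:
move_arm:
  series:
    - [[-0.0005,-0.006,0,0,0,0],[-0.001,-0.012,0,0,0,0]]

```text
time_s: 6.72
ee_pos: [0.533, 0.0717, 0.0521]
tool_rot: [-0.0, 0.737, 0.676, -0.0]
wrist_force: [0.6, 1.3, 0.6]
opening: 0.0005
finger_force: 0.8
```

Request:
move_arm:
  series:
    - [[-0.0005,-0.006,0,0,0,0],[-0.001,-0.012,0,0,0,0]]

```text
time_s: 6.98
ee_pos: [0.5327, 0.0687, 0.0521]
tool_rot: [-0.0, 0.737, 0.676, -0.0]
wrist_force: [-0.1, 1.9, 1.7]
opening: 0.0007
finger_force: 0.8
```

Request:
move_arm:
  series:
    - [[-0.0005,-0.006,0,0,0,0],[-0.001,-0.012,0,0,0,0]]

```text
time_s: 7.22
ee_pos: [0.5326, 0.0657, 0.0521]
tool_rot: [0.0, 0.737, 0.676, 0.0]
wrist_force: [-0.2, 1.8, 1.0]
opening: 0.0005
finger_force: 0.7
```

Request:
move_arm:
  series:
    - [[-0.0005,-0.006,0,0,0,0],[-0.001,-0.012,0,0,0,0]]

```text
time_s: 7.48
ee_pos: [0.532, 0.0627, 0.052]
tool_rot: [-0.0, 0.737, 0.676, -0.0]
wrist_force: [0.0, 0.6, 0.8]
opening: 0.0005
finger_force: 0.7
```

Request:
move_arm:
  series:
    - [[-0.0005,-0.006,0,0,0,0],[-0.001,-0.012,0,0,0,0]]

```text
time_s: 7.72
ee_pos: [0.5318, 0.0608, 0.052]
tool_rot: [-0.001, 0.738, 0.675, 0.001]
wrist_force: [0.0, 7.5, 0.8]
opening: 0.0006
finger_force: 4.0
```

Run:
```python
from h import *
st()
a=robot.snapshot("side");b=robot.snapshot("top")
cv2.imwrite("pics/f.png",np.hstack([cv2.resize(a[140:240,200:340],(400,286)),cv2.resize(b[130:230,190:330],(400,286))]))
```

```text
7.72 sx -0.0170 sy -0.0014 z 0.0520 push 7.5 side -0.6 fz 0.8 tq [ 1.35  0.08 -0.  ]
```

View pics/f.png

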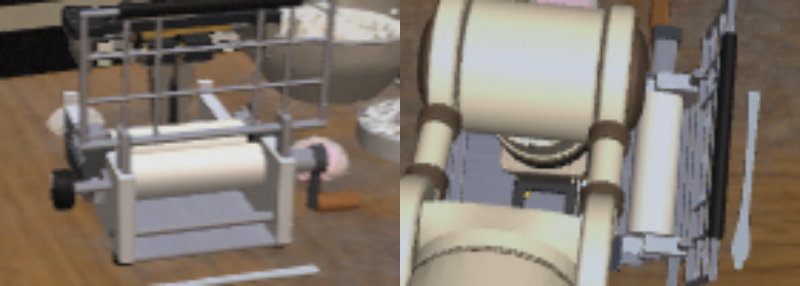

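Both pictures show the roller straight. Push has risen from about 1 N to 7.5 N, so the pads are met. I'll press on by half millimetres.

Request:
move_arm:
  series:
    - [[-0.0002,-0.002,0,0,0,0],[-0.0002,-0.002,0,0,0,0]]

```text
time_s: 8.07
ee_pos: [0.5318, 0.0607, 0.052]
tool_rot: [-0.001, 0.737, 0.675, 0.001]
wrist_force: [-0.6, 7.1, 1.3]
opening: -0.0
finger_force: 3.8
```

Request:
move_arm:
  series:
    - [[-0.0002,-0.002,0,0,0,0],[-0.0003,-0.004,0,0,0,0]]

```text
time_s: 8.32
ee_pos: [0.5318, 0.0602, 0.052]
tool_rot: [-0.001, 0.738, 0.675, 0.001]
wrist_force: [0.6, 10.4, 0.6]
opening: 0.0004
finger_force: 5.0
```

Request:
move_arm:
  series:
    - [[-0.0001,-0.001,0,0,0,0],[-0.0002,-0.002,0,0,0,0],[-0.0002,-0.002,0,0,0,0]]

```text
time_s: 8.7
ee_pos: [0.5318, 0.06, 0.052]
tool_rot: [-0.001, 0.737, 0.675, 0.001]
wrist_force: [0.1, 10.6, 0.7]
opening: 0.0005
finger_force: 5.3
```

```bash
python3 -c "
from h import *
st()"
```

```text
8.7 sx -0.0162 sy -0.0014 z 0.0520 push 10.5 side -0.9 fz 0.7 tq [ 1.84 -0.03 -0.03]
```

Request:
move_arm:
  series:
    - [[-0.0001,-0.001,0,0,0,0],[-0.0002,-0.002,0,0,0,0],[-0.0002,-0.002,0,0,0,0]]

```text
time_s: 9.07
ee_pos: [0.5317, 0.0597, 0.052]
tool_rot: [-0.002, 0.738, 0.675, 0.002]
wrist_force: [1.4, 11.3, 0.3]
opening: 0.0005
finger_force: 5.7
```

Request:
move_arm:
  series:
    - [[0.0003,0.003,0,0,0,0],[0.0005,0.006,0,0,0,0],[0.0008,0.009,0,0,0,0],[0.001,0.012,0,0,0,0],[0.001,0.012,0,0,0,0]]

```text
time_s: 9.7
ee_pos: [0.5318, 0.061, 0.0519]
tool_rot: [-0.001, 0.737, 0.675, 0.0]
wrist_force: [0.2, 6.0, -0.6]
opening: 0.0003
finger_force: 2.9
```

Request:
move_arm:
  series:
    - [[0.0002,0.002,0,0,0,0],[0.0004,0.004,0,0,0,0],[0.0004,0.004,0,0,0,0]]

```text
time_s: 10.07
ee_pos: [0.5319, 0.0612, 0.052]
tool_rot: [-0.0, 0.737, 0.676, -0.0]
wrist_force: [-1.0, 3.9, 0.2]
opening: 0.0001
finger_force: 1.5
```

Request:
move_arm:
  series:
    - [[0.0002,0.002,0,0,0,0],[0.0004,0.004,0,0,0,0],[0.0004,0.004,0,0,0,0]]

```text
time_s: 10.45
ee_pos: [0.5325, 0.0619, 0.0523]
tool_rot: [0.0, 0.737, 0.676, -0.0]
wrist_force: [0.4, 0.3, -1.2]
opening: 0.0003
finger_force: 0.0
```

Force fell to zero 1.3–2 mm back from full press, still inside the touch point, so the catches hold. I'll retreat and rise.

Request:
move_arm:
  series:
    - [[0.002,0.024,0,0,0,0],[0.006,0.07,0,0,0,0],[0.01,0.12,0,0,0,0],[0.01,0.12,0.2,0,0,0],[0.01,0.12,0.4,0,0,0]]

```text
time_s: 11.08
ee_pos: [0.5341, 0.0934, 0.1527]
tool_rot: [-0.001, 0.737, 0.676, -0.001]
wrist_force: [0.3, 0.4, 0.8]
opening: 0.0006
finger_force: 0.0
```

Request:
move_arm:
  series:
    - [[0,0,0.25,0,0,0],[0,0,0.5,0,0,0],[0,0,0.6,0,0,0],[0,0,0.6,0,0,0]]

```text
time_s: 11.58
ee_pos: [0.5359, 0.093, 0.3045]
tool_rot: [0.002, 0.737, 0.676, 0.002]
wrist_force: [-0.0, -0.3, -1.1]
opening: 0.0007
finger_force: 0.0
```

Run:
```python
from h import *
st()
from scipy.optimize import least_squares
a=robot.snapshot("side");b=robot.snapshot("top")
o=np.array([.5317,.0437]);X=np.array([-.0872,-.9962]);Y=np.array([.9962,-.0872])
def W(x,y,z): return [*(o+x*X+y*Y),z]
def bar(t): return [W(.1-.115*np.cos(t),y,.113+.115*np.sin(t)) for y in(-.075,0,.075)]
for t in(1.65,1.75,1.85,1.95): print(t,proj("side",bar(t)).round(1).tolist(),proj("top",bar(t)).round(1).tolist())
for c in("side","top"):
    r=robot.trace(c,"guard_bar")
    for e in r[:1]:
        v=e["region"];ys,xs=np.nonzero(v);im=a if c=="side" else b
        dk=v&(im.max(2)<60);ys,xs=np.nonzero(dk);print(c,e["score"],xs.min(),xs.max(),ys.min(),ys.max(),xs.mean(),ys.mean())
cv2.imwrite("pics/g.png",np.hstack([cv2.resize(a[120:240,200:340],(400,343)),cv2.resize(b[130:240,190:330],(400,343))]))
```

```text
11.57 sx -0.0495 sy -0.0001 z 0.3045 push -0.3 side -0.0 fz -1.1 tq [-0.07  0.03 -0.04]
1.65 [[242.7, 143.9], [275.3, 141.4], [306.7, 139.0]] [[300.5, 211.6], [302.8, 175.1], [305.0, 139.6]]
1.75 [[244.0, 146.2], [276.8, 143.6], [308.5, 141.2]] [[306.1, 212.0], [308.3, 175.7], [310.4, 140.2]]
1.85 [[245.2, 148.9], [278.3, 146.3], [310.2, 143.8]] [[311.5, 212.6], [313.6, 176.3], [315.6, 140.9]]
1.95 [[246.4, 152.2], [279.8, 149.5], [311.9, 146.9]] [[316.6, 213.1], [318.6, 177.0], [320.6, 141.7]]
side 0.84 237 305 138 160 271.89375 141.70625
top 0.96 290 307 130 229 301.7527114967462 177.66160520607374
```

View pics/g.png

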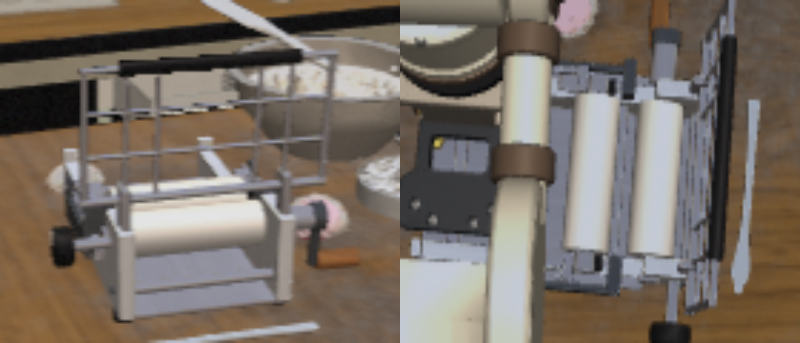

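The roller stayed put when released: in the top crop at (592,172) it is parallel to the built-in one and in close. The bar fits an angle of about 1.65. I'll go over the bar and come down behind it.

Request:
move_arm:
  series:
    - [[-0.02,-0.2,0,0,0,0],[-0.04,-0.4,0,0,0,0],[-0.06,-0.6,0,0,0,0],[-0.08,-0.76,0,0,0,0],[-0.08,-0.76,0,0,0,0]]

```text
time_s: 12.4
ee_pos: [0.5137, -0.0996, 0.3001]
tool_rot: [-0.002, 0.739, 0.674, -0.001]
wrist_force: [0.1, -0.3, -0.5]
opening: 0.0004
finger_force: 0.0
```

Request:
move_arm:
  series:
    - [[0,0,-0.1,0,0,0],[0,0,-0.2,0,0,0],[0,0,-0.3,0,0,0],[0,0,-0.34,0,0,0],[0,0,-0.34,0,0,0]]

```text
time_s: 13.02
ee_pos: [0.5143, -0.0968, 0.2162]
tool_rot: [-0.001, 0.737, 0.676, -0.0]
wrist_force: [0.4, -0.8, 1.3]
opening: 0.0001
finger_force: 0.0
```

```bash
python3 -c "
from h import *
st()"
```

```text
13.03 sx 0.1415 sy -0.0051 z 0.2162 push -0.7 side 0.4 fz 1.3 tq [-0.05  0.05 -0.  ]
```

Request:
move_arm:
  series:
    - [[0.003,0.036,0,0,0,0],[0.006,0.072,0,0,0,0],[0.01,0.108,0,0,0,0],[0.013,0.144,0,0,0,0],[0.016,0.18,0,0,0,0]]

```text
time_s: 13.65
ee_pos: [0.5189, -0.0521, 0.2171]
tool_rot: [0.0, 0.737, 0.676, 0.0]
wrist_force: [0.2, -2.1, -1.2]
opening: 0.0005
finger_force: 0.6
```

Request:
move_arm:
  series:
    - [[0.003,0.032,-0.004,0,0,0],[0.006,0.064,-0.014,0,0,0],[0.009,0.096,-0.028,0,0,0],[0.012,0.128,-0.046,0,0,0],[0.014,0.16,-0.064,0,0,0]]

```text
time_s: 14.28
ee_pos: [0.5222, -0.0121, 0.2007]
tool_rot: [-0.0, 0.737, 0.676, -0.0]
wrist_force: [-0.6, -0.4, 0.6]
opening: 0.0002
finger_force: 0.3
```

Request:
move_arm:
  series:
    - [[0.002,0.027,-0.018,0,0,0],[0.004,0.054,-0.038,0,0,0],[0.007,0.08,-0.06,0,0,0],[0.007,0.08,-0.06,0,0,0]]

```text
time_s: 14.78
ee_pos: [0.5235, 0.0079, 0.1853]
tool_rot: [-0.001, 0.737, 0.676, -0.0]
wrist_force: [0.8, -1.2, 0.9]
opening: 0.0007
finger_force: 0.0
```

Run:
```python
from h import *
st()
a=robot.snapshot("side");b=robot.snapshot("top")
o=np.array([.5317,.0437]);X=np.array([-.0872,-.9962]);Y=np.array([.9962,-.0872])
def W(x,y,z): return [*(o+x*X+y*Y),z]
for t in(.6,.8,1.): print(t,proj("side",[W(.1-.115*np.cos(t),-.005,.113+.115*np.sin(t))]).round(1).tolist())
print(robot.trace("side","guard_bar")[0]["centre"])
cv2.imwrite("pics/i.png",np.hstack([cv2.resize(a[100:240,190:350],(450,394)),cv2.resize(b[130:240,190:330],(350,275)).copy() if 0 else cv2.resize(b[120:260,190:310],(338,394))]))
```

```text
14.78 sx 0.0363 sy -0.0050 z 0.1853 push -1.1 side 0.9 fz 0.9 tq [-0.12  0.07  0.04]
0.6 [[260.4, 148.1]]
0.8 [[262.1, 143.1]]
1.0 [[264.3, 139.7]]
[253.1, 145.6]
```

View pics/i.png

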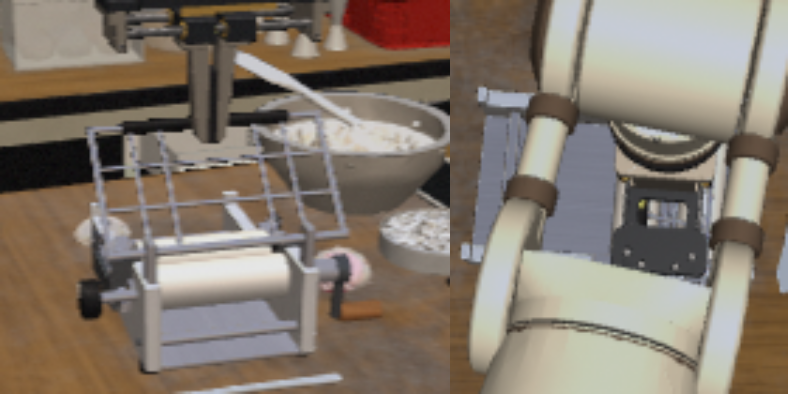

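The guard follows, with the bar at about 0.8 rad in front of the fingers. Next I'll lift over the bar and press from above.

Request:
move_arm:
  series:
    - [[0,-0.014,0,0,0,0],[0,-0.014,0.1,0,0,0],[0,-0.014,0.15,0,0,0],[0.004,0.04,0.15,0,0,0],[0.008,0.09,0.15,0,0,0]]

```text
time_s: 15.55
ee_pos: [0.5256, 0.0308, 0.2228]
tool_rot: [-0.001, 0.737, 0.676, -0.0]
wrist_force: [-0.0, -0.2, 0.4]
opening: 0.0006
finger_force: 0.0
```

Request:
move_arm:
  series:
    - [[0,0,-0.03,0,0,0],[0,0,-0.06,0,0,0],[0.001,0.012,-0.1,0,0,0],[0.002,0.025,-0.14,0,0,0],[0.003,0.037,-0.18,0,0,0]]

```text
time_s: 16.18
ee_pos: [0.5267, 0.0392, 0.1778]
tool_rot: [-0.0, 0.737, 0.675, -0.0]
wrist_force: [0.9, 0.0, 0.6]
opening: 0.0007
finger_force: 0.4
```

```bash
python3 -c "
from h import *
st()"
```

```text
16.18 sx 0.0049 sy -0.0046 z 0.1778 push 0.1 side 0.9 fz 0.6 tq [0.02 0.05 0.05]
```

Request:
move_arm:
  series:
    - [[0.002,0.022,-0.04,0,0,0],[0.003,0.038,-0.08,0,0,0],[0.004,0.05,-0.12,0,0,0],[0.005,0.06,-0.15,0,0,0],[0.005,0.064,-0.18,0,0,0]]

```text
time_s: 16.8
ee_pos: [0.528, 0.0552, 0.1331]
tool_rot: [-0.0, 0.737, 0.676, -0.0]
wrist_force: [-0.5, 0.5, 0.9]
opening: 0.0004
finger_force: 0.1
```

Run:
```python
from h import *
st()
a=robot.snapshot("side")
cv2.imwrite("pics/j.png",cv2.resize(a[110:240,190:350],(640,520)))
```

```text
16.8 sx -0.0111 sy -0.0047 z 0.1331 push 0.4 side -0.6 fz 0.9 tq [-0.01  0.07 -0.06]
```

View pics/j.png

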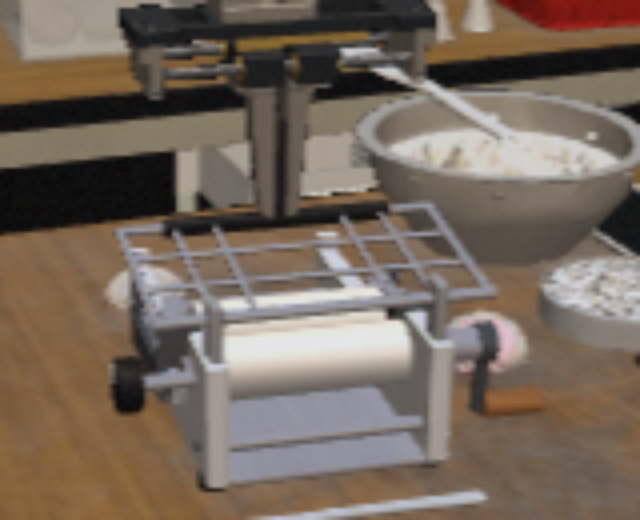

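The fingertip sits on the bar at about (282,215) and the guard is nearly level. I'll press the last centimetre.

Request:
move_arm:
  series:
    - [[0,0.003,-0.012,0,0,0],[0,0.006,-0.024,0,0,0],[0,0.008,-0.036,0,0,0],[0,0.008,-0.044,0,0,0],[0,0.008,-0.05,0,0,0]]

```text
time_s: 17.48
ee_pos: [0.528, 0.057, 0.121]
tool_rot: [-0.0, 0.737, 0.676, 0.0]
wrist_force: [0.6, -0.3, -0.4]
opening: 0.0001
finger_force: 0.0
```

Request:
move_arm:
  series:
    - [[0,0,-0.004,0,0,0],[0,0,-0.008,0,0,0],[0,0,-0.008,0,0,0]]

```text
time_s: 17.85
ee_pos: [0.528, 0.057, 0.1193]
tool_rot: [0.0, 0.737, 0.676, 0.0]
wrist_force: [-1.1, -0.5, 1.7]
opening: 0.0003
finger_force: 0.7
```

Request:
move_arm:
  series:
    - [[0,0,-0.004,0,0,0],[0,0,-0.006,0,0,0],[0,0,-0.006,0,0,0]]

```text
time_s: 18.23
ee_pos: [0.5282, 0.057, 0.119]
tool_rot: [0.0, 0.737, 0.676, 0.0]
wrist_force: [-4.7, -0.1, 9.2]
opening: 0.0005
finger_force: 4.8
```

The tip stopped at z = 0.119 with 9 N, which is exactly the shut height. I'll lift away and check.

Request:
move_arm:
  series:
    - [[0,0,0.01,0,0,0],[0,0,0.1,0,0,0],[0,0,0.3,0,0,0],[0,0,0.5,0,0,0],[0,0,0.6,0,0,0]]

```text
time_s: 18.85
ee_pos: [0.5292, 0.0569, 0.2708]
tool_rot: [0.002, 0.737, 0.676, 0.002]
wrist_force: [0.8, -0.2, -0.4]
opening: 0.0003
finger_force: 0.0
```

Request:
move_arm:
  series:
    - [[-0.2,0.15,0,0,0,0],[-0.3,0.4,0,0,0,0],[-0.4,0.65,0,0,0,0],[-0.5,0.9,0,0,0,0],[-0.5,0.9,0,0,0,0]]

```text
time_s: 19.48
ee_pos: [0.4013, 0.2846, 0.2674]
tool_rot: [-0.0, 0.736, 0.677, 0.0]
wrist_force: [0.7, 0.3, 0.3]
opening: 0.0008
finger_force: 0.0
```

Run:
```python
from h import *
st()
a=robot.snapshot("side");b=robot.snapshot("top")
cv2.imwrite("pics/k.png",np.hstack([cv2.resize(a[120:240,190:350],(400,300)),cv2.resize(b[120:240,190:350],(400,300))]))
```

```text
19.48 sx -0.2286 sy -0.1509 z 0.2674 push 0.4 side 0.6 fz 0.3 tq [-0.11  0.06  0.02]
```

View pics/k.png

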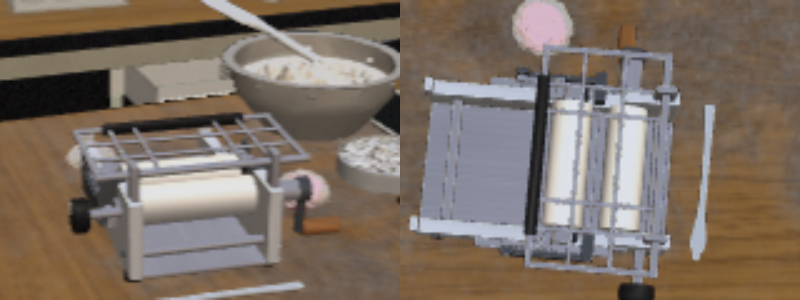

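The guard is level over both rollers, with its bar at (538,155) in the top crop. The roller is still home at (568,165), and the dough and knife are where they were. I'll hand it in.

```bash
python3 -c "
from cell import robot
print(robot.hand_in())"
```

```text
the job is handed in; nothing more can be done
None
```

The white roller is home behind its catches, the wire guard is fully shut, the hand is clear, the dough and knife were not touched, and the job was handed in at about 20 s.

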